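# Put the ring cutters away on their keeper and snap the cap home

### The job

Put the two steel ring cutters that stand near the blue cutter keeper away on it: stand the small one flat on the base round the post first, then the larger one flat on the base round the small one. Then take the blue cap by its knob, set it over the metal stud on top of the post and press it straight down past the click until it sits fully home on the post. Do not let go of it: finish with the gripper still holding the cap and pushing it firmly down, and leave the other things on the bench where they are.

Things in the scene. Friction and masses are not known exactly. Their poses are not given: they have to be found in the camera images.
- keeper: Blue cutter keeper, fixed on the worktop, upright: round base plate 80 mm across, 8 mm thick; in its middle a blue post 31 mm across rises to a flat shoulder 42.5 mm above the worktop; on it stands an aluminium stud 19.6 mm across, ending 60.5 mm above the worktop (last 4.5 mm tapered to 12 mm). The cutters stand on the plate round the post. Origin: axis, underside; z up.
- keeper_floor (a point): Point on the keeper's axis at the top of its base plate (8 mm above the worktop), where the lower rims of both cutters rest. To the right of the keeper, at x over 0.5 m and y under 0.2 m, stand a scale, a board and a toaster oven up to 0.41 m high: keep the arm clear of them.
- keeper_shoulder (a point): Point on the keeper's axis at the post's shoulder (42.5 mm above the worktop), where the cap's underside rests when fully home.
- stud_top (a point): Top of the stud, on the keeper's axis, 60.5 mm above the worktop. Three brass spring catches stick out of the stud, to 13.7 mm from the axis, tips 49 to 50 mm above the worktop, steep lead-in above, hooked below.
- cutter_small: Small ring cutter: plain steel ring open at both ends, 46 mm outside, 29 mm high, 37 mm clear inside, 50 g, standing on the worktop at the start. Origin: on its axis at its lower rim; z up. Grip it across the outside. Fits over stud and post with about 2.5 mm to spare all round.
- cutter_large: Large ring cutter: plain steel ring open at both ends, 63 mm outside, 33 mm high, 52 mm clear inside, 50 g, standing on the worktop at the start. Origin: on its axis at its lower rim; z up. Grip it across the outside. Fits over the small cutter with about 3 mm to spare all round.
- cap: Blue snap cap, 60 g, disc down on the worktop at the start: disc 68 mm across, 4 mm thick, with a round knob 37 mm across from 4 to 26 mm above the underside. In the underside a bore 22.4 mm across; its 4 mm thick edge is the snap lip; above it the knob is hollow (30 mm across, to 20.5 mm above the underside). Origin: on its axis at its underside; z up.
- cap_knob (a point): Middle of the cap's knob, on the axis, 15 mm above the cap's underside. Pressed down on the stud, the cap meets the catches with its underside 11 mm above the shoulder; the push grows to 9 to 14 N at 7 mm, then drops to 1 to 3 N while the lip slides past; at about 3 mm the catches spring out over the lip and the cap comes down on the shoulder.
- catch_0 (a joint): Spring catch 0 of the keeper's stud: 0 = fully out, grows to 0.0036 m as it is pushed into the stud; about 2.5 mm in while the cap's lip slides over it, and out again (below 1.2 mm) once the cap has snapped home.
- catch_1 (a joint): Spring catch 1 of the keeper's stud: 0 = fully out, grows to 0.0036 m as it is pushed into the stud; about 2.5 mm in while the cap's lip slides over it, and out again (below 1.2 mm) once the cap has snapped home.
- catch_2 (a joint): Spring catch 2 of the keeper's stud: 0 = fully out, grows to 0.0036 m as it is pushed into the stud; about 2.5 mm in while the cap's lip slides over it, and out again (below 1.2 mm) once the cap has snapped home.
- tin_green: Bystander: flat green tin, 44 x 64 x 20 mm, behind the keeper. Leave alone.
- cassette: Bystander: grey-white label cassette with a red label, 56 x 72 x 14 mm. Leave alone.
- timer_white: Bystander: white digital timer lying on its back, 66 x 66 x 19 mm. Leave alone.
- dough_left: Bystander: plug of cookie dough, 37 mm across, 39 mm high. Leave alone.

How it is judged:
By the outcome, as a careful person would: the job done as asked, in the order asked, and still so for the second after the job is handed in, while the arm keeps its last pose, push and grip.
It also fails if it takes over 61 s, if anything falls off the work surface, if the arm or the gripper's body presses on something with over 40 N, if the wrist force passes 120 N, or if a joint passes its speed limit or range.

### The arm

A 7-joint arm with a two-finger parallel gripper is mounted at the origin on a cart in front of the work surface, level with it; the furniture and walls round the work are solid. World frame = base frame: x ahead of the robot, y to its left, z up, the work surface at z = 0. Lengths are in m, angles in rad, forces in N, time in s.
With the tool pointing down it reaches from about 0.425 to 1.025 m from the base axis. Payload 3.6 kg.
Tool frame: the origin (TCP) lies midway between the tips of the shut fingers; the grasp point (between the pads) lies manip.grip_point_offset behind it (manip.grip_point_offset is the distance from the TCP to the grasp point, in m); z points along the fingers, y is the line along which they close (so a half turn about z gives the same grasp; the last joint's range is limited). The gripper opens to 85 mm and grips with 20 to 120 N. Pads are 22 mm wide; open, the fingers measure 114 mm over their backs; the gripper's body (76 mm by 85 mm) begins 54 mm behind the grasp point. The pads swing forward as they close: fully open they stand 13 mm farther back than shut.
Start: joints at [1.157, 0.591, 0.048, 1.609, -0.033, 0.943, -0.034], TCP at [0.228, -0.688, 0.231] pointing down, gripper open.
Joint ranges: [-2.69, 2.69], [-0.47, 2.24], [-1.27, 1.36], [0.19, 2.51], [-1.53, 4.68], [0.08, 2.07], [-3.09, 3.09]. Speed limits (rad/s): [2.57, 2.57, 3.14, 3.14, 3.14, 3.14, 3.14].

### API

Orientations are given as a rotation vector (axis times angle).
In Python, from cell import sensors, cams, manip gives the robot as it stands.
- The arm moves only by the tool apply_moves, never from a script. Its argument "series" is a list of rows, each a list of 3 entries, a list of its own where there are three numbers: the shift along the tool's x, y, z in mm, then the turn about the tool's z in degrees, then the closure, from 0 (fully open) to 1 (shut). In form: [[[x, y, z], roll, jaw], ...]. A call has 1 to 5 rows; each row shifts and turns the commanded pose from where the row before left it, along the tool's axes as they then stand; what a row does not reach is not made up. A row lasts 1/10 s, in which the tool goes at most 50 mm and 8.59 degrees, less where a joint would pass 70% of its speed; a pose out of reach is approached as far as the arm can. A call is refused whole if a number of a shift passes 50 or a number of a turn 8.59, either way. A call with a gripper value outside its range is refused whole. The fingers move at their own pace and stop on an object; "newtons" is the grip in N (left out, the last holds). Time passes only in rows, so rows that do not move let the fingers close. It gives the time, the measured TCP pose, the force, the opening and the grip force at its end, in the units of the state.
- sensors.sense(): the state, without advancing time (a new reading comes with each control period).
- cams.grab_frame(name): name is "scene" or "side" or "wrist"; returns (picture, depth): 400x640x3 uint8, red, green, blue; 400x640 float32, m along the optical axis (not along the pixel's ray), 0 where there is no reading.
- cams.calibration(name): a dict with "fx", "fy", "cx", "cy" (pixels), "camera_from_world" (4x4, takes a point from world to camera coordinates). Camera axes: x right, y up, looking along -z (the intrinsics and any distortion apply to the point x, -y, -z); pixel columns grow to the right and rows downward; lengths in m; the calibration is good to about 2 mm. A picture is of the moment at which its call begins: read the wrist's pose just before it. calibration takes no time and is no camera call; for the wrist camera it gives the pose at the moment of the call.
- manip.finish_job(): hands the job in; it is judged then, once.
The state is a dict: "clock": time; "joint_positions": joint angles; "joint_velocities": joint speeds; "joint_torque": joint torques, N m; "eef_pos": TCP position; "tool_rot": TCP orientation; "contact_force": force on the tool from outside, world axes, zero at the start; "torque": the same for the moment, N m; "opening": finger opening in m; "gripper_force": force on a finger pad.
Only numpy, scipy, OpenCV 4.12 (cv2) and the standard library are available. Lean on these libraries where they do the work, as an engineer would, in place of code of your own. Each camera call takes 0.05 s, during which the arm holds its last target. There are 200 camera calls.

## Working session

There is one attempt and no reset: what is moved stays moved. The work goes in short steps, Python scripts to look and compute and a tool call to move; the robot and the scene stay as the last step left them, time stands still between calls to the robot, and variables do not carry over. Pictures are saved under pics/ and viewed, at most 10 in all, crops included, and the job is handed in when it is done.

Besides the shell and the picture viewer there is one more tool, called after ">>>" as name(argument=value, ...), one argument or row to a line, values as JSON. apply_moves: Moves the arm, as the interface text tells. Its arguments: {"type":"object","properties":{"series":{"type":"array"},"newtons":{"type":"number"}},"required":["series"]}

```bash
ls; mkdir -p pics
python3 - <<'E'
from cell import sensors,cams,manip
import cv2,numpy as np
s=sensors.sense()
for k,v in s.items(): print(k,np.round(v,4))
print(manip.grip_point_offset)
for n in ["scene","side"]:
    im,d=cams.grab_frame(n); cv2.imwrite(f"pics/{n}0.png",im[...,::-1]); np.save(f"pics/{n}0.npy",d)
    c=cams.calibration(n); print(n,c)
E
```

```text
pics
clock 0.0
joint_positions [ 1.1575  0.5921  0.0483  1.6099 -0.0333  0.9427 -0.0337]
joint_velocities [ 0.001  -0.0002  0.0016 -0.0002  0.0001  0.      0.001 ]
joint_torque [ 5.00000e-04 -5.48691e+01  1.54680e+00 -1.98124e+01  9.40000e-03
  8.80000e-03  0.00000e+00]
eef_pos [ 0.2277 -0.6874  0.2302]
tool_rot [-3.0994e+00 -5.0010e-01  7.0000e-04]
contact_force [ 0.3569  0.42   -0.214 ]
torque [0.0174 0.0236 0.0241]
gripper_force 0.0
opening 0.0855
0.0187
scene {'fx': 511.09216878614916, 'fy': 511.09216878614916, 'cx': 330.47179643977233, 'cy': 196.6086777316854, 'camera_from_world': array([[ 0.89581439, -0.44437134,  0.00711921, -0.34752369],
       [ 0.23180786,  0.48085199,  0.84560421, -0.32995685],
       [-0.37918557, -0.75585413,  0.5337629 , -0.62836945],
       [ 0.        ,  0.        ,  0.        ,  1.        ]])}
side {'fx': 511.7364936146557, 'fy': 511.7364936146557, 'cx': 326.39345986415475, 'cy': 190.85634142328806, 'camera_from_world': array([[-0.90962476, -0.41493767,  0.02023657,  0.62146179],
       [ 0.22933252, -0.46093163,  0.85729145, -0.0386129 ],
       [-0.34639484,  0.78445443,  0.51443353, -1.29282672],
       [ 0.        ,  0.        ,  0.        ,  1.        ]])}
```

View pics/scene0.png

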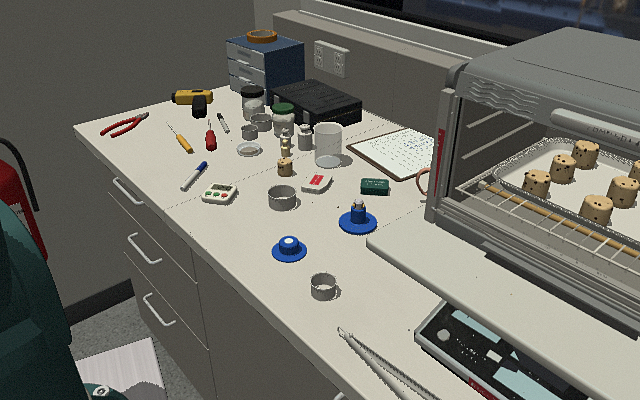

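View pics/side0.png

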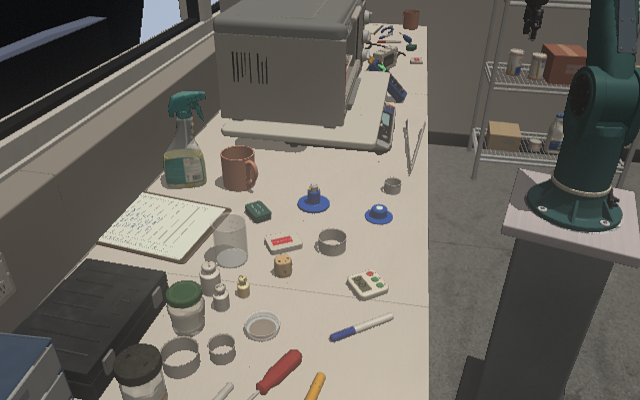

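Scene view: keeper (358,218), cap (289,248), small cutter (323,287), large cutter (282,198). Side view: keeper (313,200), cap (379,213), small cutter (392,186), large cutter (332,242).

```bash
cat > h.py <<'E'
import numpy as np,cv2
from scipy.optimize import least_squares
from cell import sensors,cams,manip
def ray(c,u,v):
    T=np.linalg.inv(c["camera_from_world"])
    d=np.stack([(u-c["cx"])/c["fx"],-(v-c["cy"])/c["fy"],-np.ones_like(u,float)],-1)
    return T[:3,3],d@T[:3,:3].T
def plane(c,u,v,z):
    o,d=ray(c,np.asarray(u,float),np.asarray(v,float)); return o+d*((z-o[2])/d[...,2])[...,None]
def cloud(c,D):
    v,u=np.mgrid[:400,:640]; o,d=ray(c,u.astype(float),v.astype(float)); P=o+d*D[...,None]; P[D==0]=np.nan; return P
def tri(c1,p1,c2,p2):
    o1,d1=ray(c1,*map(np.float64,p1)); o2,d2=ray(c2,*map(np.float64,p2))
    A=np.stack([d1,-d2],1); t=np.linalg.lstsq(A,o2-o1,rcond=None)[0]
    a,b=o1+d1*t[0],o2+d2*t[1]; return (a+b)/2,np.linalg.norm(a-b)
def circ(P,r=None):
    x0=np.r_[P[:,:2].mean(0),[] if r else .03]
    f=lambda x:np.hypot(*(P[:,:2]-x[:2]).T)-(r or x[-1])
    s=least_squares(f,x0,loss="soft_l1",f_scale=.001); return s.x,np.sqrt(np.median(s.fun**2))
E
python3 - <<'E'
from h import *
px={"scene":dict(keeper=(358,218),cap=(289,248),small=(323,287),large=(282,198)),"side":dict(keeper=(313,200),cap=(379,213),small=(392,186),large=(332,242))}
for n in px:
    c=cams.calibration(n); D=np.load(f"pics/{n}0.npy"); W=cloud(c,D)
    im=cv2.imread(f"pics/{n}0.png"); hsv=cv2.cvtColor(im,cv2.COLOR_BGR2HSV)
    for k,(u,v) in px[n].items():
        g=plane(c,u,v,.01); z=W[...,2]
        near=(np.hypot(W[...,0]-g[0],W[...,1]-g[1])<.06)
        tab=np.nanmedian(z[near&(z<.006)])
        P=W[near&(z>tab+.006)]
        print(n,k,"guess",g.round(3),"tab",tab.round(4),"zmax",np.nanpercentile(P[:,2],[50,95,99]).round(4),len(P))
        if k in("small","large"):
            print("   circ",*[np.round(q,4) for q in circ(P)], circ(P,.023 if k=="small" else .0315)[0].round(4))
        else:
            m=(near)&(hsv[...,0]>100)&(hsv[...,0]<130)&(hsv[...,1]>120)
            m=cv2.morphologyEx(m.astype(np.uint8),cv2.MORPH_CLOSE,np.ones((3,3)))
            cn=max(cv2.findContours(m,0,1)[0],key=cv2.contourArea)[:,0]
            h=.008 if k=="keeper" else .004
            Q=plane(c,cn[:,0],cn[:,1],h); print("   blue circ",*[np.round(q,4) for q in circ(Q)])
            print("   depth mean of upper",np.nanmean(P[P[:,2]>tab+.015],0).round(4))
E
```

```text
scene keeper guess [0.595 0.289 0.01 ] tab 0.0005 zmax [0.0096 0.0564 0.0608] 795
   blue circ [0.5896 0.2813 0.0419] 0.0025
   depth mean of upper [0.5865 0.2751 0.0394]
scene cap guess [0.427 0.258 0.01 ] tab 0.0007 zmax [0.0246 0.0276 0.0284] 328
   blue circ [0.4272 0.2607 0.0346] 0.0017
   depth mean of upper [0.4252 0.2551 0.0243]
scene small guess [0.438 0.131 0.01 ] tab -0.0004 zmax [0.0181 0.0284 0.0296] 509
   circ [0.4369 0.1282 0.0213] 0.0007 [0.4367 0.1282]
scene large guess [0.482 0.43  0.01 ] tab 0.0006 zmax [0.0207 0.0324 0.0336] 550
   circ [0.4784 0.4231 0.0298] 0.0009 [0.4787 0.4231]
side keeper guess [0.593 0.279 0.01 ] tab 0.0003 zmax [0.0098 0.0559 0.0603] 526
   blue circ [0.5883 0.2859 0.0345] 0.0025
   depth mean of upper [0.5856 0.2915 0.0392]
side cap guess [0.425 0.262 0.01 ] tab 0.0006 zmax [0.023  0.0274 0.0285] 213
   blue circ [0.4257 0.2631 0.0287] 0.0028
   depth mean of upper [0.4253 0.2664 0.0239]
side small guess [0.437 0.125 0.01 ] tab 0.0001 zmax [0.0184 0.0281 0.0295] 237
   circ [0.4362 0.1291 0.0215] 0.0013 [0.4366 0.129 ]
side large guess [0.479 0.418 0.01 ] tab 0.0003 zmax [0.0202 0.0323 0.0342] 534
   circ [0.4771 0.4238 0.0296] 0.0009 [0.4772 0.4238]
```

```bash
cat >> h.py <<'E'
from scipy.spatial.transform import Rotation as Ro
def togo(x,y,z):
    s=sensors.sense(); R=Ro.from_rotvec(s["tool_rot"]).as_matrix()
    d=R.T@(np.array([x,y,z])-s["eef_pos"])*1000
    print("t",round(s["clock"],2),"pos",s["eef_pos"].round(4),"tool y deg",np.degrees(np.arctan2(R[1,1],R[0,1])).round(1),"tilt",R[:,2].round(3),"togo mm",d.round(1),"F",np.round(s["contact_force"],1),"open",round(float(s["opening"]),4),"q",np.round(s["joint_positions"],2))
E
python3 - <<'E'
from h import *
for n in("scene","side"):
    W=cloud(cams.calibration(n),np.load(f"pics/{n}0.npy")).reshape(-1,3)
    for lo in(.01,.05,.1,.2,.3):
        for y0 in np.arange(-.6,.25,.2):
            P=W[(W[:,2]>lo)&(W[:,2]<.6)&(W[:,1]>y0)&(W[:,1]<y0+.2)&(W[:,0]>.3)]
            if len(P)>20: print(n,lo,y0.round(1),np.percentile(P[:,0],.5).round(3),end=' | ')
        print()
togo(.41,-.17,.25)
E
```

```text
scene 0.01 -0.4 0.561 | scene 0.01 -0.2 0.428 | scene 0.01 0.0 0.421 | scene 0.01 0.2 0.409 | 
scene 0.05 -0.4 0.569 | scene 0.05 -0.2 0.532 | scene 0.05 0.0 0.507 | scene 0.05 0.2 0.578 | 
scene 0.1 -0.4 0.581 | scene 0.1 -0.2 0.536 | scene 0.1 0.0 0.508 | 
scene 0.2 -0.2 0.63 | scene 0.2 0.0 0.602 | 
scene 0.3 -0.2 0.629 | scene 0.3 0.0 0.602 | 
side 0.01 -0.6 0.597 | side 0.01 -0.4 0.458 | side 0.01 -0.2 0.431 | side 0.01 0.0 0.431 | side 0.01 0.2 0.417 | 
side 0.05 -0.6 0.624 | side 0.05 -0.4 0.577 | side 0.05 -0.2 0.532 | side 0.05 0.0 0.517 | side 0.05 0.2 0.594 | 
side 0.1 -0.6 0.639 | side 0.1 -0.4 0.591 | side 0.1 -0.2 0.539 | side 0.1 0.0 0.518 | side 0.1 0.2 0.858 | 
side 0.2 -0.6 0.739 | side 0.2 -0.4 0.692 | side 0.2 -0.2 0.634 | side 0.2 0.0 0.602 | side 0.2 0.2 0.88 | 
side 0.3 -0.6 0.739 | side 0.3 -0.4 0.68 | side 0.3 -0.2 0.63 | side 0.3 0.0 0.604 | 
t 0.1 pos [ 0.2277 -0.6875  0.2302] tool y deg -71.7 tilt [-0.001  0.002 -1.   ] togo mm [ 335.8 -434.   -18.9] F [ 0.1 -0.1 -0.3] open 0.0857 q [ 1.16  0.59  0.05  1.61 -0.03  0.94 -0.03]
```

>>> apply_moves(
  series=[
    [[-20,-42,-5],0,0],
    [[-20,-42,-5],0,0],
    [[-20,-42,-5],0,0],
    [[0,-48,-5],0,0],
  ],
)

```text
clock: 0.5
eef_pos: [0.1122, -0.5417, 0.2511]
tool_rot: [3.102, 0.492, -0.003]
contact_force: [0.9, 0.6, -0.4]
opening: 0.0857
gripper_force: 0.0
```

>>> apply_moves(
  series=[
    [[41,-25,0],0,0],
    [[41,-25,0],0,0],
    [[41,-25,0],0,0],
    [[41,-25,0],0,0],
    [[41,-25,0],0,0],
  ],
)

```text
clock: 1.0
eef_pos: [0.2722, -0.3571, 0.2513]
tool_rot: [-3.102, -0.5, 0.0]
contact_force: [1.4, -0.1, -0.7]
opening: 0.0852
gripper_force: 0.0
```

```bash
python3 -c "
from h import *
togo(.43,-.02,.25)"
```

```text
t 1.0 pos [ 0.2722 -0.3571  0.2513] tool y deg -71.7 tilt [-0. -0. -1.] togo mm [ 255.6 -270.5    1.3] F [ 1.4 -0.1 -0.7] open 0.0852 q [ 0.85  0.22 -0.04  2.19  0.01  0.74 -0.45]
```

>>> apply_moves(
  series=[
    [[41,-24,0],0,0],
    [[41,-24,0],0,0],
    [[41,-24,0],0,0],
    [[30,-39,0],0,0],
    [[30,-39,0],0,0],
  ],
)

```text
clock: 1.5
eef_pos: [0.3989, -0.1571, 0.2513]
tool_rot: [3.102, 0.5, 0.0]
contact_force: [1.3, -0.0, 0.3]
opening: 0.085
gripper_force: 0.0
```

>>> apply_moves(
  series=[
    [[30,-39,0],0,0],
    [[30,-39,0],0,0],
    [[25,-42,0],0,0],
    [[15,-47,0],0,0],
  ],
)

```text
clock: 1.9
eef_pos: [0.442, 0.0332, 0.2515]
tool_rot: [-3.101, -0.499, -0.003]
contact_force: [1.6, 0.2, 0.5]
opening: 0.0854
gripper_force: 0.0
```

```bash
python3 -c "
from h import *
togo(.4366,.1286,.2)"
```

```text
t 1.9 pos [0.442  0.0332 0.2515] tool y deg -71.7 tilt [ 0.002  0.001 -1.   ] togo mm [ 24.7 -92.3  51.5] F [1.6 0.2 0.5] open 0.0854 q [ 0.08  0.22 -0.3   2.19  0.09  0.74 -1.53]
```

>>> apply_moves(
  series=[
    [[8,-30,10],0,0],
    [[8,-30,10],0,0],
    [[8,-20,20],0,0],
    [[0,0,0],0,0],
    [[0,0,0],0,0],
  ],
)

```text
clock: 2.4
eef_pos: [0.4376, 0.1143, 0.2109]
tool_rot: [3.101, 0.502, -0.003]
contact_force: [-0.1, -0.6, 0.7]
opening: 0.0851
gripper_force: 0.0
```

Run:
```python
from h import *
togo(.4366,.1286,.2)
im,d=cams.grab_frame("wrist"); c=cams.calibration("wrist"); cv2.imwrite("pics/w1.png",im[...,::-1]); np.save("pics/w1.npy",d)
np.set_printoptions(suppress=True,precision=4); print(c)
W=cloud(c,d)
for k,g,r in(("small",(.4366,.1286),.023),("cap",(.426,.2615),None),("keeper",(.588,.283),None)):
    P=W[(np.hypot(W[...,0]-g[0],W[...,1]-g[1])<.045)]
    if len(P)<50: continue
    T=P[P[:,2]>np.nanpercentile(P[:,2],99)-.003]
    print(k,len(P),np.nanpercentile(P[:,2],[5,50,99]),"top circ",circ(T))
```

```text
t 2.4 pos [0.4376 0.1143 0.2109] tool y deg -71.6 tilt [-0.002 -0.001 -1.   ] togo mm [  3.6 -13.9  10.9] F [-0.1 -0.6  0.7] open 0.0851 q [-0.09  0.3  -0.32  2.21  0.15  0.66 -1.77]
{'fx': 288.5425233753496, 'fy': 288.5425233753496, 'cx': 316.7448213964949, 'cy': 198.05939621124193, 'camera_from_world': array([[ 0.3138, -0.9495,  0.0006, -0.0298],
       [ 0.9014,  0.2977, -0.3144, -0.3946],
       [ 0.2983,  0.0992,  0.9493, -0.5034],
       [ 0.    ,  0.    ,  0.    ,  1.    ]])}
small 23250 [0.0005 0.29   0.3077] top circ (array([0.3625, 0.0888, 0.1007]), np.float64(0.00041748777972799855))
cap 4361 [-0.0001  0.004   0.0279] top circ (array([0.4274, 0.2598, 0.0126]), np.float64(0.0031523237856793847))
keeper 2161 [-0.0001  0.008   0.0105] top circ (array([0.6154, 0.2902, 0.055 ]), np.float64(0.004382045412134704))
```

View pics/w1.png

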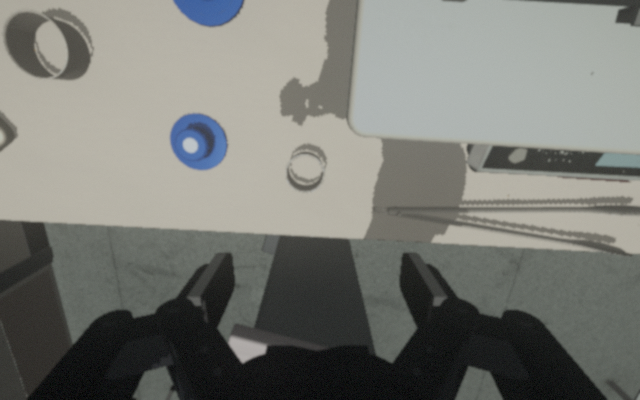

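Wrist view: small cutter at (308,167), cap knob (190,145), large cutter (49,45), keeper plate edge at the top (210,5), fingers open at the bottom.

Run:
```python
from h import *
import cv2
c=cams.calibration("wrist");d=np.load("pics/w1.npy");W=cloud(c,d);im=cv2.imread("pics/w1.png")
hsv=cv2.cvtColor(im,cv2.COLOR_BGR2HSV)
g=(.4366,.1286);z=W[...,2]
m=(np.hypot(W[...,0]-g[0],W[...,1]-g[1])<.04)&(z>.008)&(z<.045)
P=W[m];print(len(P),np.percentile(P[:,2],[50,95,99]),circ(P),circ(P[P[:,2]>.024]),circ(P,.023))
g=(.426,.2615);m=(np.hypot(W[...,0]-g[0],W[...,1]-g[1])<.04)&(hsv[...,0]>100)&(hsv[...,0]<130)&(hsv[...,1]>120)
cn=max(cv2.findContours(m.astype(np.uint8),0,1)[0],key=cv2.contourArea)[:,0]
print("cap",circ(plane(c,cn[:,0],cn[:,1],.004)))
g=(.478,.4235);m=(np.hypot(W[...,0]-g[0],W[...,1]-g[1])<.045)&(z>.008)&(z<.045);P=W[m];print("large",np.percentile(P[:,2],[50,95,99]),circ(P),circ(P,.0315))
```

```text
447 [0.02719723 0.02981344 0.03026395] (array([0.4368857 , 0.12818386, 0.02140149]), np.float64(0.0003916591595223562)) (array([0.43680668, 0.12817609, 0.02169017]), np.float64(0.0005803770000608657)) (array([0.43797265, 0.12831303]), np.float64(0.0011525673021815785))
cap (array([0.42798943, 0.25985542, 0.03132134]), np.float64(0.0002685119520773119))
large [0.02263929 0.0333865  0.03418967] (array([0.47823412, 0.4224909 , 0.02972767]), np.float64(0.00042609408568442474)) (array([0.47796375, 0.42164294]), np.float64(0.0016291884587552711))
```

>>> apply_moves(
  series=[
    [[4,-14,30],0,0],
    [[0,0,45],0,0],
    [[0,0,45],0,0],
    [[0,0,40],0,0],
    [[0,0,20],0,0],
  ],
)

```text
clock: 2.95
eef_pos: [0.4373, 0.127, 0.0293]
tool_rot: [3.1, 0.496, -0.004]
contact_force: [0.5, -0.0, -0.1]
opening: 0.0856
gripper_force: 0.0
```

Run:
```python
from h import *
togo(.4368,.1284,.005)
```

```text
t 2.95 pos [0.4373 0.127  0.0293] tool y deg -71.8 tilt [-0.002 -0.002 -1.   ] togo mm [ 0.  -1.6 24.3] F [ 0.5 -0.  -0.1] open 0.0856 q [-0.29  0.64 -0.12  2.32  0.37  0.2  -2.  ]
```

>>> apply_moves(
  series=[
    [[0,-1,20],0,0],
    [[0,0,0],0,0.2],
    [[0,0,0],0,0.4],
  ],
  newtons=30,
)

```text
clock: 3.25
eef_pos: [0.4379, 0.129, 0.0118]
tool_rot: [3.101, 0.497, 0.001]
contact_force: [0.6, 0.5, 0.1]
opening: 0.0592
gripper_force: 0.0
```

Run:
```python
from h import *
togo(.4368,.1284,.005)
```

```text
t 3.25 pos [0.4379 0.129  0.0118] tool y deg -71.8 tilt [ 0.001 -0.001 -1.   ] togo mm [-1.3  0.2  6.8] F [0.6 0.5 0.1] open 0.0592 q [-0.32  0.68 -0.09  2.32  0.38  0.15 -2.02]
```

>>> apply_moves(
  series=[
    [[-1,0,7],0,0.4],
    [[0,0,0],0,0.6],
    [[0,0,0],0,0.8],
    [[0,0,0],0,1],
    [[0,0,0],0,1],
  ],
  newtons=40,
)

```text
clock: 3.75
eef_pos: [0.4369, 0.1295, 0.005]
tool_rot: [3.101, 0.499, 0.002]
contact_force: [0.8, -0.8, 6.7]
opening: 0.0434
gripper_force: 41.1
```

Run:
```python
from h import *
togo(.588,.283,.1)
print(sensors.sense()["gripper_force"])
```

```text
t 3.75 pos [0.4369 0.1295 0.005 ] tool y deg -71.7 tilt [ 0.001  0.    -1.   ] togo mm [191.8 -98.2 -94.8] F [ 0.8 -0.8  6.7] open 0.0434 q [-0.33  0.69 -0.08  2.33  0.38  0.13 -2.02]
41.06101918615783
```

>>> apply_moves(
  series=[
    [[0,0,-10],0,1],
    [[0,0,-40],0,1],
    [[0,0,-45],0,1],
    [[10,-30,-25],0,1],
    [[20,-40,0],0,1],
  ],
)

```text
clock: 4.25
eef_pos: [0.4437, 0.2037, 0.1281]
tool_rot: [3.103, 0.491, 0.007]
contact_force: [1.3, -0.8, -1.3]
opening: 0.0433
gripper_force: 41.1
```

>>> apply_moves(
  series=[
    [[35,-28,0],0,1],
    [[25,0,0],0,1],
    [[0,0,0],0,1],
    [[0,0,0],0,1],
  ],
)

```text
clock: 4.65
eef_pos: [0.4904, 0.2506, 0.1244]
tool_rot: [3.101, 0.5, -0.002]
contact_force: [-1.2, 0.1, -0.8]
opening: 0.0438
gripper_force: 41.1
```

```bash
cat >> h.py <<'E'
def keep(c,d,im,g=(.588,.283)):
    W=cloud(c,d);z=W[...,2];hsv=cv2.cvtColor(im,cv2.COLOR_RGB2HSV)
    n=np.hypot(W[...,0]-g[0],W[...,1]-g[1])<.055
    m=n&(hsv[...,0]>100)&(hsv[...,0]<130)&(hsv[...,1]>120)
    cn=max(cv2.findContours(m.astype(np.uint8),0,1)[0],key=cv2.contourArea)[:,0]
    hull=cv2.convexHull(cn)[:,0]
    Q=plane(c,hull[:,0],hull[:,1],.008); q=circ(Q,.040)
    Q=Q[abs(np.hypot(*(Q[:,:2]-q[0]).T)-.04)<.004]
    print("plate",*circ(Q,.04),circ(Q)[0],len(Q))
    for a,b in((.006,.0105),(.039,.0445),(.058,.063),(.047,.056)):
        P=W[n&(z>a)&(z<b)]
        if len(P)>5: print(a,b,len(P),P.mean(0).round(4),circ(P)[0].round(4))
E
python3 - <<'E'
from h import *
togo(.588,.283,.12)
im,d=cams.grab_frame("wrist"); c=cams.calibration("wrist"); cv2.imwrite("pics/w2.png",im[...,::-1]); np.save("pics/w2.npy",d)
keep(c,d,im)
E
```

```text
t 4.65 pos [0.4904 0.2506 0.1244] tool y deg -71.7 tilt [-0.001 -0.001 -1.   ] togo mm [ 1.028e+02 -1.000e-01  4.300e+00] F [-1.2  0.1 -0.8] open 0.0438 q [-0.35  0.54 -0.27  2.07  0.26  0.56 -2.06]
plate [0.58943834 0.28149498] 0.0014877291947708107 [0.58904353 0.28241801 0.03828907] 45
0.006 0.0105 6181 [0.5896 0.2829 0.0079] [0.5897 0.2829 0.0306]
0.039 0.0445 659 [0.5875 0.2823 0.0423] [0.5891 0.2827 0.0132]
0.058 0.063 475 [0.5886 0.2826 0.0599] [0.5885 0.2827 0.0054]
0.047 0.056 234 [0.5879 0.2821 0.0532] [0.589  0.2827 0.0109]
```

View pics/w2.png

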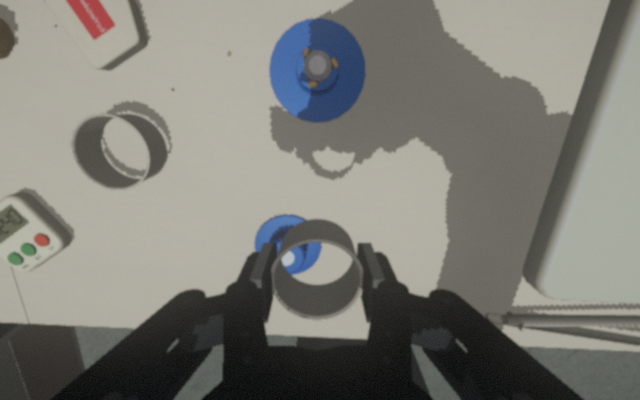

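Held ring at (317,270), keeper stud at (318,65) with its catches, large cutter (122,150), cap under the ring at (288,245).

Run:
```python
from h import *
c=cams.calibration("wrist");d=np.load("pics/w2.npy");W=cloud(c,d);s=sensors.sense()
p=s["eef_pos"];sub=np.zeros((400,640),bool);sub[215:322,278:356]=1
m=sub&(W[...,2]>.1)&(np.hypot(W[...,0]-p[0],W[...,1]-p[1])<.035)
P=W[m];print(len(P),np.percentile(P[:,2],[1,5,50,95,99]),circ(P),circ(P,.0185))
lo=P[P[:,2]<.135];print(circ(lo))
R=Ro.from_rotvec(s["tool_rot"]).as_matrix()
ctr=np.r_[circ(P)[0][:2],p[2]]
print("ring off in tool",R.T@(ctr-p)*1000,"togo",R.T@(np.array([.5888,.2827,p[2]])-ctr)*1000)
```

```text
4698 [0.1195051  0.12118769 0.13603585 0.14770466 0.14831162] (array([0.48887158, 0.24986507, 0.02120392]), np.float64(0.000259474349565896)) (array([0.48690391, 0.24916602]), np.float64(0.001575353577286908))
(array([0.48878801, 0.24983951, 0.02113581]), np.float64(0.00019043947296376595))
ring off in tool [-0.7294875  -0.17183874  0.00151786] togo [105.18422962   0.20742962  -0.23895145]
```

>>> apply_moves(
  series=[
    [[40,0,0],0,1],
    [[40,0,0],0,1],
    [[25,0,0],0,1],
    [[0,0,10],0,1],
    [[0,0,0],0,1],
  ],
)

```text
clock: 5.2
eef_pos: [0.5883, 0.2821, 0.1125]
tool_rot: [3.1, 0.499, -0.008]
contact_force: [-0.4, -0.4, -1.1]
opening: 0.0436
gripper_force: 41.1
```

Run:
```python
from h import *
togo(.5895,.2828,.013)
im,d=cams.grab_frame("wrist"); c=cams.calibration("wrist"); cv2.imwrite("pics/w3.png",im[...,::-1]); np.save("pics/w3.npy",d)
p=sensors.sense()["eef_pos"];W=cloud(c,d);sub=np.zeros((400,640),bool);sub[215:322,278:356]=1
n=sub&(np.hypot(W[...,0]-p[0],W[...,1]-p[1])<.035);z=W[...,2]
print("ring",circ(W[n&(z>p[2]-.003)&(z<p[2]+.026)]))
for a,b in((.057,.063),(.039,.0445)):
    P=W[n&(z>a)&(z<b)];print(len(P),len(P)>5 and (P.mean(0),circ(P)))
```

```text
t 5.2 pos [0.5883 0.2821 0.1125] tool y deg -71.7 tilt [-0.005 -0.003 -1.   ] togo mm [ 1.9 -0.4 99.5] F [-0.4 -0.4 -1.1] open 0.0436 q [-0.33  0.66 -0.27  1.85  0.26  0.68 -2.01]
ring (array([0.5870742 , 0.28223018, 0.02120735]), np.float64(0.00026477775624262137))
115 (array([0.58934585, 0.28374907, 0.06041029]), (array([0.57392275, 0.27831585, 0.01721601]), np.float64(0.0009154957521288268)))
42 (array([0.58169151, 0.28283007, 0.04309025]), (array([0.58804082, 0.28313581, 0.01329243]), np.float64(0.0005214074710456015)))
```

>>> apply_moves(
  series=[
    [[2,0,0],0,1],
    [[0,0,30],0,1],
    [[0,0,15],0,1],
    [[0,0,25],0,1],
    [[0,0,10],0,1],
  ],
)

```text
clock: 5.75
eef_pos: [0.5903, 0.2836, 0.0322]
tool_rot: [3.1, 0.501, -0.007]
contact_force: [0.3, 0.6, -0.7]
opening: 0.043
gripper_force: 41.1
```

Run:
```python
from h import *
togo(.5895,.2828,.013)
```

```text
t 5.75 pos [0.5903 0.2836 0.0322] tool y deg -71.6 tilt [-0.004 -0.003 -1.   ] togo mm [-0.9  0.5 19.2] F [ 0.3  0.6 -0.7] open 0.043 q [-0.36  0.77 -0.23  1.87  0.31  0.54 -2.04]
```

No contact. Lower on to the plate, then release.

>>> apply_moves(
  series=[
    [[0,0,10],0,1],
    [[0,0,7],0,1],
    [[0,0,2],0,1],
    [[0,0,0],0,1],
  ],
)

```text
clock: 6.15
eef_pos: [0.5927, 0.2848, 0.0155]
tool_rot: [-3.101, -0.5, -0.0]
contact_force: [-0.1, -0.3, 0.1]
opening: 0.0438
gripper_force: 41.1
```

Run:
```python
from h import *
togo(.5895,.2828,.013)
```

```text
t 6.15 pos [0.5927 0.2848 0.0155] tool y deg -71.7 tilt [ 0.  0. -1.] togo mm [-3.6  0.9  2.5] F [-0.1 -0.3  0.1] open 0.0438 q [-0.37  0.79 -0.21  1.87  0.31  0.51 -2.05]
```

>>> apply_moves(
  series=[
    [[-3,1,1],0,1],
    [[0,0,0],0,1],
    [[0,0,0],0,1],
  ],
)

```text
clock: 6.45
eef_pos: [0.5901, 0.2828, 0.0147]
tool_rot: [-3.101, -0.5, -0.001]
contact_force: [-0.0, -0.2, -0.5]
opening: 0.0433
gripper_force: 41.1
```

Run:
```python
from h import *
togo(.5895,.2828,.013)
```

```text
t 6.45 pos [0.5901 0.2828 0.0147] tool y deg -71.7 tilt [ 0.001  0.    -1.   ] togo mm [-0.6 -0.2  1.7] F [-0.  -0.2 -0.5] open 0.0433 q [-0.37  0.79 -0.21  1.88  0.32  0.51 -2.05]
```

>>> apply_moves(
  series=[
    [[0,0,1],0,1],
    [[0,0,0],0,1],
    [[0,0,0],0,0.6],
    [[0,0,0],0,0.2],
    [[0,0,0],0,0],
  ],
)

```text
clock: 6.95
eef_pos: [0.5901, 0.2829, 0.0134]
tool_rot: [-3.101, -0.5, -0.0]
contact_force: [-0.3, -0.7, -0.7]
opening: 0.0708
gripper_force: 0.0
```

>>> apply_moves(
  series=[
    [[0,0,-20],0,0],
    [[0,0,-40],0,0],
    [[0,0,-50],0,0],
    [[-40,0,-20],0,0],
    [[-40,0,0],0,0],
  ],
)

```text
clock: 7.45
eef_pos: [0.5167, 0.2596, 0.1473]
tool_rot: [-3.098, -0.498, -0.014]
contact_force: [-0.6, 1.2, -0.1]
opening: 0.0853
gripper_force: 0.0
```

Run:
```python
from h import *
togo(.478,.4225,.12)
im,d=cams.grab_frame("wrist"); c=cams.calibration("wrist"); cv2.imwrite("pics/w4.png",im[...,::-1]); np.save("pics/w4.npy",d)
W=cloud(c,d);z=W[...,2]
for k,g in(("small",(.589,.283)),("large",(.478,.4225))):
    for a,b in((.006,.0105),(.012,.045),(.030,.038),(.055,.063)):
        P=W[(np.hypot(W[...,0]-g[0],W[...,1]-g[1])<(.035 if k=="small" else .045))&(z>a)&(z<b)]
        if len(P)>5: print(k,a,len(P),np.percentile(P[:,2],[5,50,95]),P.mean(0),*circ(P))
```

```text
t 7.45 pos [0.5167 0.2596 0.1473] tool y deg -71.7 tilt [ 0.008  0.005 -1.   ] togo mm [  14.  -166.8   27.8] F [-0.6  1.2 -0.1] open 0.0853 q [-0.33  0.53 -0.29  2.01  0.25  0.63 -2.04]
small 0.006 49 [0.00613006 0.00823629 0.01033106] [0.57785106 0.27622656 0.00811306] [0.57474161 0.27628361 0.02085476] 4.3027242607639876e-05
small 0.012 1075 [0.01832869 0.03320149 0.03922329] [0.57831042 0.27802013 0.03319801] [0.57841183 0.27771842 0.01727045] 0.0038327683119169995
small 0.03 559 [0.03050451 0.03243121 0.03785994] [0.57977719 0.27889953 0.03364438] [0.57537193 0.27657003 0.02091715] 0.0012924833931362914
small 0.055 267 [0.05510338 0.05611513 0.05745811] [0.57631187 0.27735903 0.05618275] [0.5764026  0.27738659 0.00487703] 0.0012180715531589538
large 0.006 307 [0.00621396 0.00834037 0.01027228] [0.46297401 0.42038235 0.00828013] [0.46291267 0.41660385 0.02961881] 0.000246946289947151
large 0.012 1587 [0.01307109 0.02214211 0.0289712 ] [0.46261831 0.42247869 0.02181887] [0.46324328 0.41673068 0.02975286] 0.0003835037591572478
large 0.03 9 [0.03003425 0.03018846 0.03074463] [0.4548881  0.40760054 0.03031051] [0.46342551 0.41647139 0.03047078] 0.00016935631874598345
```

View pics/w4.png

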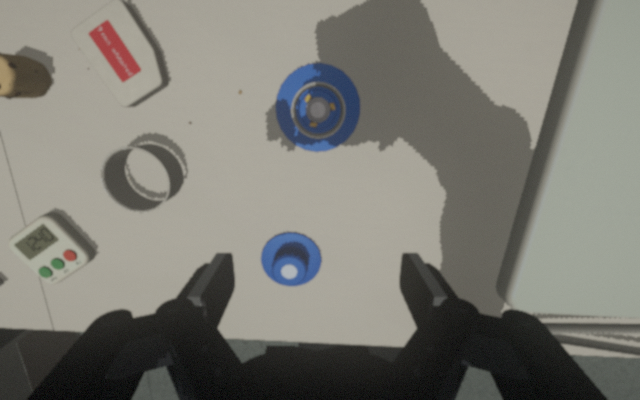

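Small cutter sits round the post at (318,108); large cutter at (147,175), cap (290,262), timer (50,245).

>>> apply_moves(
  series=[
    [[4,-42,0],0,0],
    [[4,-42,0],0,0],
    [[4,-42,0],0,0],
    [[4,-41,0],0,0],
    [[0,0,0],0,0],
  ],
)

```text
clock: 8.0
eef_pos: [0.473, 0.4304, 0.144]
tool_rot: [-3.091, -0.514, -0.001]
contact_force: [-1.5, 0.8, 0.9]
opening: 0.0855
gripper_force: 0.0
```

>>> apply_moves(
  series=[
    [[0,0,10],0,0],
    [[0,0,0],0,0],
    [[0,0,0],0,0],
  ],
)

```text
clock: 8.3
eef_pos: [0.4772, 0.4186, 0.1323]
tool_rot: [3.1, 0.496, -0.002]
contact_force: [0.5, 0.0, 0.3]
opening: 0.0855
gripper_force: 0.0
```

Run:
```python
from h import *
togo(.478,.4225,.005)
c=cams.calibration("wrist"); im,d=cams.grab_frame("wrist"); cv2.imwrite("pics/w5.png",im[...,::-1]); np.save("pics/w5.npy",d)
togo(.478,.4225,.005)
W=cloud(c,d);z=W[...,2]
for a,b in((.012,.045),(.030,.038)):
    P=W[(np.hypot(W[...,0]-.478,W[...,1]-.4225)<.045)&(z>a)&(z<b)]
    if len(P)>5: print(len(P),np.percentile(P[:,2],[5,50,95]),*circ(P))
```

```text
t 8.3 pos [0.4772 0.4186 0.1323] tool y deg -71.8 tilt [-0.001 -0.003 -1.   ] togo mm [  2.2  -3.7 127.3] F [0.5 0.  0.3] open 0.0855 q [-0.6   0.61 -0.27  1.88  0.25  0.69 -2.27]
t 8.35 pos [0.4774 0.4191 0.1327] tool y deg -71.8 tilt [-0.001 -0.002 -1.   ] togo mm [  1.8  -3.3 127.7] F [0.3 0.2 1. ] open 0.0854 q [-0.6   0.61 -0.27  1.88  0.25  0.69 -2.27]
1253 [0.01353884 0.02873384 0.03321959] [0.47753485 0.42380656 0.02982951] 0.00037657054579352117
593 [0.03056448 0.03222527 0.03349925] [0.47743668 0.42378153 0.03021681] 0.0005618282006645339
```

>>> apply_moves(
  series=[
    [[1,-2,30],0,0],
    [[0,0,40],0,0],
    [[0,0,35],0,0],
    [[0,0,20],0,0],
    [[0,0,0],0,0],
  ],
)

```text
clock: 8.85
eef_pos: [0.4759, 0.4205, 0.0054]
tool_rot: [3.098, 0.497, -0.007]
contact_force: [0.4, -0.1, 0.6]
opening: 0.0853
gripper_force: 0.0
```

>>> apply_moves(
  series=[
    [[0,0,0],0,0],
    [[0,0,0],0,0],
  ],
)

```text
clock: 9.05
eef_pos: [0.4782, 0.424, 0.0099]
tool_rot: [-3.1, -0.499, -0.004]
contact_force: [0.5, 0.2, -0.5]
opening: 0.0855
gripper_force: 0.0
```

Run:
```python
from h import *
togo(.4775,.4236,.006)
```

```text
t 9.05 pos [0.4782 0.424  0.0099] tool y deg -71.7 tilt [ 0.002  0.002 -1.   ] togo mm [-0.8  0.2  3.9] F [ 0.5  0.2 -0.5] open 0.0855 q [-0.66  0.79 -0.2   1.91  0.32  0.47 -2.34]
```

>>> apply_moves(
  series=[
    [[-1,0,2],0,0.2],
    [[0,0,0],0,0.3],
    [[0,0,0],0,0.6],
    [[0,0,0],0,1],
    [[0,0,0],0,1],
  ],
  newtons=40,
)

```text
clock: 9.55
eef_pos: [0.4765, 0.4235, 0.008]
tool_rot: [-3.101, -0.5, -0.002]
contact_force: [-0.3, -1.5, 6.4]
opening: 0.0606
gripper_force: 42.4
```

>>> apply_moves(
  series=[
    [[0,0,-5],0,1],
    [[0,0,-20],0,1],
    [[0,0,-35],0,1],
    [[0,0,-30],0,1],
    [[0,0,-15],0,1],
  ],
)

```text
clock: 10.05
eef_pos: [0.4771, 0.4243, 0.1144]
tool_rot: [-3.099, -0.5, -0.006]
contact_force: [0.7, 0.9, -0.1]
opening: 0.0603
gripper_force: 43.6
```

Run:
```python
from h import *
togo(.5888,.2827,.12)
```

```text
t 10.05 pos [0.4771 0.4243 0.1144] tool y deg -71.7 tilt [ 0.003  0.003 -1.   ] togo mm [ 61.6 169.5  -5.7] F [ 0.7  0.9 -0.1] open 0.0603 q [-0.61  0.64 -0.27  1.89  0.26  0.65 -2.29]
```

>>> apply_moves(
  series=[
    [[12,35,0],0,1],
    [[12,38,0],0,1],
    [[13,38,0],0,1],
    [[13,35,0],0,1],
    [[12,23,0],0,1],
  ],
)

```text
clock: 10.55
eef_pos: [0.5894, 0.2779, 0.1107]
tool_rot: [3.1, 0.494, -0.002]
contact_force: [1.3, -0.2, -0.6]
opening: 0.0608
gripper_force: 43.6
```

>>> apply_moves(
  series=[
    [[0,0,0],0,1],
    [[0,0,0],0,1],
    [[0,0,0],0,1],
    [[0,0,0],0,1],
  ],
)

```text
clock: 10.95
eef_pos: [0.5865, 0.2842, 0.1112]
tool_rot: [-3.1, -0.505, 0.001]
contact_force: [-0.8, -0.2, -0.3]
opening: 0.0606
gripper_force: 43.6
```

Run:
```python
from h import *
togo(.5888,.2827,.1)
c=cams.calibration("wrist"); im,d=cams.grab_frame("wrist"); cv2.imwrite("pics/w6.png",im[...,::-1]); np.save("pics/w6.npy",d)
togo(.5888,.2827,.1)
s=sensors.sense();p=s["eef_pos"];W=cloud(c,d);z=W[...,2]
r=np.hypot(W[...,0]-p[0],W[...,1]-p[1])
v,u=np.mgrid[:400,:640]
n=(r<.04)&(abs(u-317)<48)
P=W[n&(z>p[2]-.006)&(z<p[2]+.0255)];q=circ(P);print(len(P),np.percentile(P[:,2],[1,50,99]),q)
R=Ro.from_rotvec(s["tool_rot"]).as_matrix(); print("off tool",R.T@(np.r_[q[0][:2],p[2]]-p)*1e3,"togo",R.T@(np.array([.5888,.2827,p[2]])-np.r_[q[0][:2],p[2]])*1e3)
for a,b in((.057,.063),(.034,.0385),(.039,.0445)):
    P=W[n&(z>a)&(z<b)];print(a,len(P),len(P)>5 and (P.mean(0),circ(P)))
```

```text
t 10.95 pos [0.5865 0.2842 0.1112] tool y deg -71.5 tilt [-0.001  0.001 -1.   ] togo mm [ 1.7  2.1 11.2] F [-0.8 -0.2 -0.3] open 0.0606 q [-0.33  0.66 -0.28  1.85  0.28  0.67 -2.02]
t 11.0 pos [0.5867 0.2839 0.1113] tool y deg -71.5 tilt [-0.001  0.001 -1.   ] togo mm [ 1.6  1.8 11.3] F [-0.2 -0.   0.9] open 0.0607 q [-0.33  0.66 -0.28  1.85  0.28  0.67 -2.02]
5928 [0.1056893  0.12297508 0.13634953] (array([0.5876416 , 0.2845371 , 0.02970622]), np.float64(0.0002488952747064022))
off tool [ 1.04233460e+00 -2.88533560e-01 -2.81606657e-04] togo [ 5.16037142e-01  2.10963329e+00 -2.06353428e-03]
0.057 49 (array([0.58396601, 0.28163402, 0.05951771]), (array([34.0336454 , 10.10584348, 34.86246337]), np.float64(0.00090457430772517)))
0.034 405 (array([0.59150435, 0.28338427, 0.03626525]), (array([0.58869691, 0.28270643, 0.02158294]), np.float64(0.0006723261671893049)))
0.039 281 (array([0.59985909, 0.28589289, 0.04236568]), (array([0.5881767 , 0.28337167, 0.01455834]), np.float64(0.0013352591786730712)))
```

View pics/w6.png

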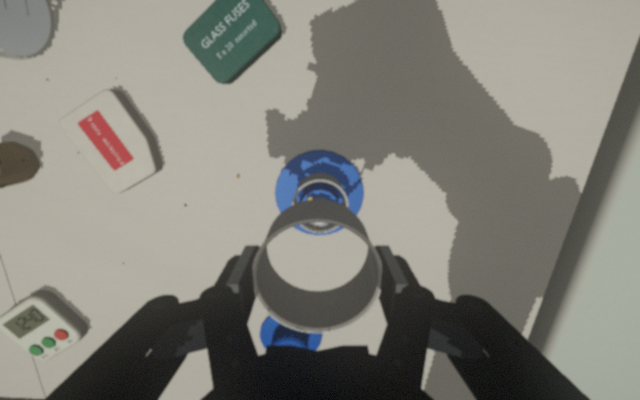

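Ring held at (317,270), level; small cutter seated on the keeper at (320,200).

>>> apply_moves(
  series=[
    [[0,1,20],0,1],
    [[0,0,14],0,1],
    [[0,0,0],0,1],
    [[0,0,0],0,1],
    [[0,0,0],0,1],
  ],
)

```text
clock: 11.5
eef_pos: [0.5887, 0.2818, 0.0778]
tool_rot: [-3.101, -0.501, -0.001]
contact_force: [-0.5, -0.0, 0.2]
opening: 0.0607
gripper_force: 43.6
```

>>> apply_moves(
  series=[
    [[0,0,0],0,1],
    [[0,0,0],0,1],
  ],
)

```text
clock: 11.7
eef_pos: [0.5888, 0.2815, 0.0779]
tool_rot: [-3.101, -0.5, -0.002]
contact_force: [0.3, -1.1, -0.4]
opening: 0.0606
gripper_force: 43.6
```

Run:
```python
from h import *
togo(.5879,.2821,.016)
```

```text
t 11.7 pos [0.5888 0.2815 0.0779] tool y deg -71.7 tilt [ 0.001  0.001 -1.   ] togo mm [-0.7 -0.9 61.9] F [ 0.3 -1.1 -0.4] open 0.0606 q [-0.34  0.7  -0.26  1.87  0.3   0.61 -2.04]
```

>>> apply_moves(
  series=[
    [[-1,-1,0],0,1],
    [[0,0,15],0,1],
    [[0,0,15],0,1],
    [[0,0,10],0,1],
    [[0,0,0],0,1],
  ],
)

```text
clock: 12.2
eef_pos: [0.5853, 0.2809, 0.0345]
tool_rot: [3.1, 0.5, -0.007]
contact_force: [-0.7, -0.2, -0.3]
opening: 0.0603
gripper_force: 43.6
```

>>> apply_moves(
  series=[
    [[0,0,10],0,1],
    [[0,0,6],0,1],
    [[0,0,4],0,1],
    [[0,0,0],0,1],
    [[0,0,0],0,1],
  ],
)

```text
clock: 12.7
eef_pos: [0.5872, 0.282, 0.0174]
tool_rot: [-3.101, -0.5, -0.0]
contact_force: [0.2, -0.2, -1.2]
opening: 0.0608
gripper_force: 43.6
```

Run:
```python
from h import *
togo(.5879,.2821,.016)
```

```text
t 12.7 pos [0.5872 0.282  0.0174] tool y deg -71.7 tilt [ 0.  0. -1.] togo mm [0.7 0.1 1.4] F [ 0.2 -0.2 -1.2] open 0.0608 q [-0.36  0.79 -0.23  1.88  0.33  0.51 -2.07]
```

>>> apply_moves(
  series=[
    [[1,0,1],0,1],
    [[0,0,0],0,0.5],
    [[0,0,0],0,0.2],
    [[0,0,0],0,0],
    [[0,0,-20],0,0],
  ],
)

```text
clock: 13.2
eef_pos: [0.5862, 0.2811, 0.0344]
tool_rot: [3.1, 0.5, -0.007]
contact_force: [0.1, -0.1, -0.0]
opening: 0.0853
gripper_force: 0.0
```

>>> apply_moves(
  series=[
    [[0,0,-40],0,0],
    [[0,0,-45],0,0],
    [[-35,-5,-20],0,0],
    [[-40,-8,0],0,0],
    [[-40,-8,0],0,0],
  ],
)

```text
clock: 13.7
eef_pos: [0.472, 0.2661, 0.1426]
tool_rot: [-3.1, -0.498, -0.005]
contact_force: [-1.6, -0.0, -0.3]
opening: 0.0854
gripper_force: 0.0
```

>>> apply_moves(
  series=[
    [[-30,-6,0],0,0],
    [[-15,-3,0],0,0],
    [[0,0,0],0,0],
    [[0,0,0],0,0],
    [[0,0,0],0,0],
  ],
)

```text
clock: 14.2
eef_pos: [0.4292, 0.2611, 0.1415]
tool_rot: [-3.101, -0.498, -0.004]
contact_force: [-0.4, 0.3, -0.3]
opening: 0.0853
gripper_force: 0.0
```

Run:
```python
from h import *
togo(.427,.26,.12)
c=cams.calibration("wrist"); im,d=cams.grab_frame("wrist"); cv2.imwrite("pics/w7.png",im[...,::-1]); np.save("pics/w7.npy",d)
W=cloud(c,d);z=W[...,2];hsv=cv2.cvtColor(im,cv2.COLOR_RGB2HSV)
togo(.427,.26,.12)
blue=(hsv[...,0]>100)&(hsv[...,0]<130)&(hsv[...,1]>120)
n=(np.hypot(W[...,0]-.427,W[...,1]-.26)<.045)&blue&(z<.05)
print("top",np.percentile(z[n],[5,50,95,99]))
cn=max(cv2.findContours(n.astype(np.uint8),0,1)[0],key=cv2.contourArea)[:,0]
print("cap disc",circ(plane(c,cn[:,0],cn[:,1],.004)),circ(W[n&(z>.0015)&(z<.006)]))
for a,b in((.008,.024),(.0245,.03)): 
    P=W[n&(z>a)&(z<b)];print("cap",a,len(P),P.mean(0),*circ(P))
n=np.hypot(W[...,0]-.5888,W[...,1]-.2827)<.036
for a,b in((.039,.0445),(.034,.0385),(.057,.063)):
    P=W[n&(z>a)&(z<b)];print("keeper",a,len(P),len(P)>5 and (P.mean(0),circ(P)))
```

```text
t 14.2 pos [0.4292 0.2611 0.1415] tool y deg -71.8 tilt [ 0.002  0.001 -1.   ] togo mm [-2.5  0.4 21.5] F [-0.4  0.3 -0.3] open 0.0853 q [-0.41  0.47 -0.3   2.17  0.26  0.54 -2.16]
t 14.25 pos [0.429  0.2609 0.1414] tool y deg -71.8 tilt [ 0.002  0.001 -1.   ] togo mm [-2.2  0.3 21.3] F [-0.1 -0.3 -0.2] open 0.0852 q [-0.41  0.47 -0.3   2.17  0.26  0.54 -2.16]
top [0.0031976  0.00466332 0.02671709 0.0272819 ]
cap disc (array([0.42732374, 0.26094457, 0.03179722]), np.float64(0.00025323875170255646)) (array([0.42630146, 0.26047304, 0.02783737]), np.float64(0.0024292169774817987))
cap 0.008 45 [0.42930663 0.26190848 0.02218409] [0.42603834 0.26099392 0.01856289] 0.0002687804958206551
cap 0.0245 743 [0.42714962 0.26132986 0.02602402] [0.42665432 0.2610277  0.0145342 ] 0.001885124290464132
keeper 0.039 661 (array([0.57376898, 0.27741525, 0.04138017]), (array([0.56802196, 0.27568423, 0.01521521]), np.float64(0.0042715784821742275)))
keeper 0.034 339 (array([0.57519145, 0.27721449, 0.03636764]), (array([0.58985398, 0.2827049 , 0.0224974 ]), np.float64(0.0009675181850033708)))
keeper 0.057 0 False
```

View pics/w7.png

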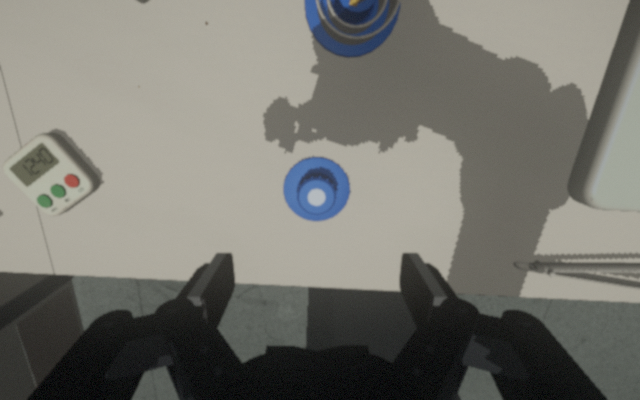

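Both cutters nested on the keeper (352,10); cap below the gripper at (317,190).

>>> apply_moves(
  series=[
    [[-2,0,30],0,0],
    [[0,0,40],0,0],
    [[0,0,35],0,0],
    [[0,0,15],0,0],
    [[0,0,0],0,0],
  ],
)

```text
clock: 14.75
eef_pos: [0.4249, 0.2593, 0.0189]
tool_rot: [3.1, 0.499, -0.005]
contact_force: [-0.1, 0.0, 0.3]
opening: 0.0854
gripper_force: 0.0
```

>>> apply_moves(
  series=[
    [[0,0,0],0,0.2],
    [[0,0,0],0,0.2],
    [[0,0,0],0,0.3],
  ],
)

```text
clock: 15.05
eef_pos: [0.4259, 0.2602, 0.0224]
tool_rot: [-3.1, -0.499, -0.003]
contact_force: [0.6, 0.2, -0.8]
opening: 0.0598
gripper_force: 0.0
```

Run:
```python
from h import *
togo(.4268,.261,.008)
```

```text
t 15.05 pos [0.4259 0.2602 0.0224] tool y deg -71.7 tilt [ 0.002  0.002 -1.   ] togo mm [ 1.1 -0.4 14.4] F [ 0.6  0.2 -0.8] open 0.0598 q [-0.52  0.67 -0.16  2.23  0.39  0.26 -2.27]
```

>>> apply_moves(
  series=[
    [[1,0,9],0,0.4],
    [[0,0,5],0,0.5],
    [[0,0,0],0,0.5],
    [[0,0,0],0,0.5],
  ],
)

```text
clock: 15.45
eef_pos: [0.4256, 0.2599, 0.007]
tool_rot: [3.101, 0.5, -0.001]
contact_force: [0.1, -0.2, -0.0]
opening: 0.0425
gripper_force: 0.0
```

Run:
```python
from h import *
togo(.4268,.261,.006)
c=cams.calibration("wrist"); im,d=cams.grab_frame("wrist"); cv2.imwrite("pics/w8.png",im[180:,150:490,::-1])
```

```text
t 15.45 pos [0.4256 0.2599 0.007 ] tool y deg -71.7 tilt [-0.001 -0.    -1.   ] togo mm [ 1.5 -0.6  1. ] F [ 0.1 -0.2 -0. ] open 0.0425 q [-0.54  0.7  -0.14  2.23  0.4   0.23 -2.28]
```

View pics/w8.png

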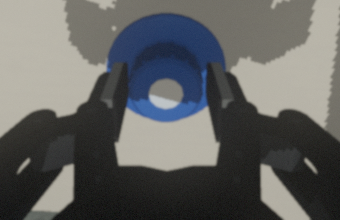

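Fingers straddle the knob (crop (168,85)) with the disc below them. Close firmly.

>>> apply_moves(
  series=[
    [[1,0,0],0,0.5],
    [[0,0,0],0,0.6],
    [[0,0,0],0,0.8],
    [[0,0,0],0,1],
    [[0,0,0],0,1],
  ],
  newtons=80,
)

```text
clock: 16.0
eef_pos: [0.427, 0.2606, 0.008]
tool_rot: [-3.101, -0.501, -0.001]
contact_force: [0.3, -0.2, 5.0]
opening: 0.0346
gripper_force: 79.0
```

Run:
```python
from h import *
togo(.4268,.261,.006); print(sensors.sense()["gripper_force"])
```

```text
t 16.0 pos [0.427  0.2606 0.008 ] tool y deg -71.6 tilt [ 0.001  0.    -1.   ] togo mm [-0.  -0.5  2. ] F [ 0.3 -0.2  5. ] open 0.0346 q [-0.54  0.7  -0.14  2.23  0.4   0.23 -2.28]
79.00253735482693
```

>>> apply_moves(
  series=[
    [[0,0,-5],0,1],
    [[0,0,-20],0,1],
    [[0,0,-35],0,1],
    [[0,0,-30],0,1],
    [[0,0,-10],0,1],
  ],
)

```text
clock: 16.5
eef_pos: [0.428, 0.2612, 0.11]
tool_rot: [-3.1, -0.499, -0.006]
contact_force: [-0.8, 0.2, -0.1]
opening: 0.0342
gripper_force: 79.7
```

>>> apply_moves(
  series=[
    [[30,5,0],0,1],
    [[30,5,0],0,1],
    [[0,0,0],0,1],
    [[0,0,0],0,1],
    [[0,0,0],0,1],
  ],
)

```text
clock: 17.0
eef_pos: [0.4852, 0.2691, 0.1065]
tool_rot: [3.1, 0.501, -0.004]
contact_force: [0.5, 0.7, -1.1]
opening: 0.0343
gripper_force: 79.7
```

>>> apply_moves(
  series=[
    [[0,0,0],0,1],
    [[0,0,0],0,1],
    [[0,0,0],0,1],
    [[0,0,0],0,1],
  ],
)

```text
clock: 17.4
eef_pos: [0.4866, 0.2698, 0.1073]
tool_rot: [3.101, 0.501, -0.0]
contact_force: [0.4, -0.0, -0.5]
opening: 0.0346
gripper_force: 79.7
```

Run:
```python
from h import *
togo(.5888,.2827,.1)
c=cams.calibration("wrist"); im,d=cams.grab_frame("wrist"); cv2.imwrite("pics/w9.png",im[...,::-1]); np.save("pics/w9.npy",d)
togo(.5888,.2827,.1)
s=sensors.sense();p=s["eef_pos"];W=cloud(c,d);z=W[...,2];hsv=cv2.cvtColor(im,cv2.COLOR_RGB2HSV)
R=Ro.from_rotvec(s["tool_rot"]).as_matrix()
blue=(hsv[...,0]>100)&(hsv[...,0]<130)&(hsv[...,1]>120)
n=(np.hypot(W[...,0]-p[0],W[...,1]-p[1])<.045)&blue&(z>.06)
print("z",p[2],np.percentile(z[n],[1,5,25,50,75,95,99]))
zd=p[2]-.004
D=n&(z<zd+.003)
cn=max(cv2.findContours(D.astype(np.uint8),0,1)[0],key=cv2.contourArea)[:,0]
Q=plane(c,cn[:,0],cn[:,1],zd);q=circ(Q,.034);Q=Q[np.hypot(*(Q[:,:2]-q[0]).T)>.031];q=circ(Q,.033)
print("disc",q,circ(Q),len(Q),"off tool",R.T@(np.r_[q[0],p[2]]-p)*1e3)
T=W[n&(z>p[2]+.015)];print("knob top",T.mean(0),np.linalg.lstsq(np.c_[T[:,:2]-T[:,:2].mean(0),np.ones(len(T))],T[:,2],rcond=None)[0])
m=np.hypot(W[...,0]-.5888,W[...,1]-.2827)<.036
for a,b in((.039,.0425),(.034,.0385),(.057,.063),(.047,.056)):
    P=W[m&(z>a)&(z<b)];print("keeper",a,len(P),len(P)>5 and (P.mean(0),circ(P)))
```

```text
t 17.4 pos [0.4866 0.2698 0.1073] tool y deg -71.7 tilt [-0. -0. -1.] togo mm [101.1  19.9   7.3] F [ 0.4 -0.  -0.5] open 0.0346 q [-0.38  0.57 -0.29  2.07  0.31  0.54 -2.14]
t 17.45 pos [0.4867 0.2698 0.1073] tool y deg -71.7 tilt [-0. -0. -1.] togo mm [101.   19.9   7.3] F [ 0.4 -0.1 -0.7] open 0.0347 q [-0.38  0.57 -0.29  2.07  0.31  0.54 -2.14]
z 0.10732895190280356 [0.10222776 0.1026644  0.10349573 0.123211   0.1252974  0.12605902
 0.12653809]
disc (array([0.48440501, 0.26775685]), np.float64(0.0021184108707145537)) (array([0.49548365, 0.26908575, 0.02460015]), np.float64(0.0007611065851256607)) 228 off tool [-2.78295255e+00  1.20473122e+00  3.20634067e-04]
knob top [0.48907981 0.2704081  0.12559963] [0.03906997 0.02064886 0.12559963]
keeper 0.039 1361 (array([0.59106022, 0.2835207 , 0.04072408]), (array([0.58915895, 0.28240285, 0.02978363]), np.float64(0.0008352715170112344)))
keeper 0.034 1094 (array([0.59335842, 0.28088726, 0.0362964 ]), (array([0.58905046, 0.28244503, 0.02227328]), np.float64(0.0010416795301029158)))
keeper 0.057 706 (array([0.58937797, 0.28349219, 0.05966703]), (array([0.58933298, 0.28345495, 0.00602794]), np.float64(0.001588101717612257)))
keeper 0.047 249 (array([0.58844835, 0.28466075, 0.05312547]), (array([0.58995417, 0.28321106, 0.01111364]), np.float64(0.0012074713072626354)))
```

View pics/w9.png

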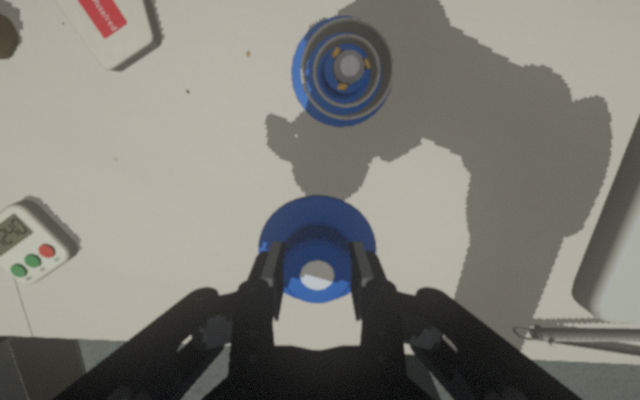

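Cap held level at (317,250); nested cutters and the stud at (348,65).

Run:
```python
from h import *
c=cams.calibration("wrist");d=np.load("pics/w9.npy");im=cv2.cvtColor(cv2.imread("pics/w9.png"),cv2.COLOR_BGR2HSV)
s=sensors.sense();p=s["eef_pos"];R=Ro.from_rotvec(s["tool_rot"]).as_matrix();W=cloud(c,d);z=W[...,2]
blue=(im[...,0]>100)&(im[...,0]<130)&(im[...,1]>120)&(z>.08)
cn=max(cv2.findContours(blue.astype(np.uint8),0,1)[0],key=cv2.contourArea)[:,0]
off=lambda q:(R.T@(np.r_[q[:2],p[2]]-p)*1e3)[:2].round(2)
a=cn[cn[:,1]<236];Q=plane(c,a[:,0],a[:,1]-.5,p[2]-.004)
q=circ(Q);print("arc",q,off(q[0]));q=circ(Q,.034);print("r34",off(q[0]),q[1])
T=W[blue&(z>p[2]+.0165)];q=circ(T);
b=cn[cn[:,1]>285];Q=plane(c,b[:,0],b[:,1]+.5,p[2]+.018);q=circ(Q,.0185);print("knob bottom arc",off(q[0]),q[1],len(b))
D=W[blue&(z>p[2]+.006)&(z<p[2]+.014)];print("knob side",len(D),len(D)>9 and (circ(D,.0185),off(circ(D,.0185)[0])))
for k in((.589,.2829),):print(R.T@(np.r_[k,p[2]]-p)*1e3)
```

```text
h.py:17: RuntimeWarning: Mean of empty slice.
  x0=np.r_[P[:,:2].mean(0),[] if r else .03]
  ret = um.true_divide(
Traceback (most recent call last):
  File "h.py", line 19, in circ
    s=least_squares(f,x0,loss="soft_l1",f_scale=.001); return s.x,np.sqrt(np.median(s.fun**2))
ValueError: Initial guess is outside of provided bounds
```

Run:
```python
from h import *
c=cams.calibration("wrist");d=np.load("pics/w9.npy")
s=sensors.sense();p=s["eef_pos"];R=Ro.from_rotvec(s["tool_rot"]).as_matrix();W=cloud(c,d);z=W[...,2]
off=lambda q:(R.T@(np.r_[q[:2],p[2]]-p)*1e3)[:2].round(2)
m=((z>.08)&(z<.14)&(np.hypot(W[...,0]-p[0],W[...,1]-p[1])<.05)).astype(np.uint8)
m[245:]=0
cn=max(cv2.findContours(m,0,1)[0],key=cv2.contourArea)[:,0]
a=cn[(cn[:,1]<236)];Q=plane(c,a[:,0]+.0,a[:,1]-.5,p[2]-.004)
print(len(a),a.min(0),a.max(0));q=circ(Q);print("arc",q,off(q[0]));q=circ(Q,.034);print("r34",off(q[0]),q[1])
k=(.589,.2829);print(R.T@(np.r_[k,p[2]]-p)*1e3)
```

```text
132 [260 195] [373 235]
arc (array([0.48788334, 0.27023861, 0.03312231]), np.float64(0.00012536711841018686)) [ 1.3  -0.06]
r34 [ 0.25 -0.06] 0.00015631243431641064
[ 1.01264599e+02  1.97394282e+01 -8.01507087e-03]
```

>>> apply_moves(
  series=[
    [[25,5,0],0,1],
    [[30,5,0],0,1],
    [[30,5,0],0,1],
    [[15.5,4.5,10],0,1],
    [[0,0,15],0,1],
  ],
  newtons=100,
)

```text
clock: 17.95
eef_pos: [0.5924, 0.2829, 0.0828]
tool_rot: [-3.101, -0.495, -0.008]
contact_force: [-1.3, -0.8, 0.3]
opening: 0.0339
gripper_force: 99.5
```

>>> apply_moves(
  series=[
    [[0,0,5],0,1],
    [[0,0,0],0,1],
    [[0,0,0],0,1],
    [[0,0,0],0,1],
    [[0,0,0],0,1],
  ],
)

```text
clock: 18.45
eef_pos: [0.5882, 0.2831, 0.0779]
tool_rot: [-3.101, -0.501, -0.001]
contact_force: [-0.5, 0.2, -0.4]
opening: 0.0337
gripper_force: 99.5
```

Run:
```python
from h import *
togo(.5884,.2827,.0505)
```

```text
t 18.45 pos [0.5882 0.2831 0.0779] tool y deg -71.6 tilt [ 0.001  0.    -1.   ] togo mm [ 0.   0.5 27.4] F [-0.5  0.2 -0.4] open 0.0337 q [-0.33  0.7  -0.28  1.86  0.32  0.62 -2.06]
```

>>> apply_moves(
  series=[
    [[0,0,8],0,1],
    [[0,0,6],0,1],
    [[0,0,0],0,1],
    [[0,0,0],0,1],
    [[0,0,0],0,1],
  ],
)

```text
clock: 18.95
eef_pos: [0.5885, 0.2829, 0.0632]
tool_rot: [-3.101, -0.5, -0.0]
contact_force: [-0.4, 1.4, -1.4]
opening: 0.0339
gripper_force: 99.6
```

Run:
```python
from h import *
togo(.5884,.2827,.0505)
```

```text
t 18.95 pos [0.5885 0.2829 0.0632] tool y deg -71.7 tilt [ 0.  0. -1.] togo mm [-0.2  0.2 12.7] F [-0.4  1.4 -1.4] open 0.0339 q [-0.33  0.72 -0.27  1.87  0.33  0.59 -2.06]
```

>>> apply_moves(
  series=[
    [[0,0,2],0,1],
    [[0,0,2],0,1],
    [[0,0,0],0,1],
    [[0,0,0],0,1],
  ],
)

```text
clock: 19.35
eef_pos: [0.5895, 0.2833, 0.0599]
tool_rot: [-3.101, -0.5, -0.004]
contact_force: [3.1, 0.8, 3.6]
opening: 0.0336
gripper_force: 100.0
```

>>> apply_moves(
  series=[
    [[0,0,2],0,1],
    [[0,0,1],0,1],
    [[0,0,0],0,1],
    [[0,0,0],0,1],
  ],
)

```text
clock: 19.75
eef_pos: [0.5896, 0.2836, 0.0579]
tool_rot: [-3.101, -0.5, -0.004]
contact_force: [1.1, -0.6, 9.3]
opening: 0.0332
gripper_force: 100.7
```

>>> apply_moves(
  series=[
    [[1,0,2],0,1],
    [[0,0,2],0,1],
    [[0,0,0],0,1],
    [[0,0,0],0,1],
  ],
)

```text
clock: 20.15
eef_pos: [0.5887, 0.2827, 0.0512]
tool_rot: [3.101, 0.5, -0.003]
contact_force: [1.5, 1.2, -4.0]
opening: 0.0334
gripper_force: 101.2
```

>>> apply_moves(
  series=[
    [[0,0,2],0,1],
    [[0,0,1],0,1],
    [[0,0,0],0,1],
    [[0,0,0],0,1],
  ],
)

```text
clock: 20.55
eef_pos: [0.5888, 0.2828, 0.0507]
tool_rot: [3.1, 0.5, -0.002]
contact_force: [-1.6, -1.6, 9.0]
opening: 0.0335
gripper_force: 102.7
```

>>> apply_moves(
  series=[
    [[0,0,2],0,1],
    [[0,0,2],0,1],
    [[0,0,0],0,1],
    [[0,0,0],0,1],
  ],
)

```text
clock: 20.95
eef_pos: [0.5888, 0.2828, 0.0504]
tool_rot: [3.099, 0.499, -0.001]
contact_force: [-7.5, -5.9, 32.3]
opening: 0.0336
gripper_force: 105.2
```

Run:
```python
from h import *
togo(.5884,.2827,.0505)
for n in("scene","side"):
    im,d=cams.grab_frame(n);u,v=(358,218) if n=="scene" else (313,200)
    cr=im[v-50:v+40,u-60:u+60,::-1]; cv2.imwrite(f"pics/f{n}.png",cv2.resize(cr,None,fx=3,fy=3))
a=[cv2.imread(f"pics/f{n}.png") for n in("scene","side")]; cv2.imwrite("pics/final.png",np.hstack(a))
togo(.5884,.2827,.0505); print(sensors.sense()["gripper_force"])
```

```text
t 20.95 pos [0.5888 0.2828 0.0504] tool y deg -71.7 tilt [-0.    -0.003 -1.   ] togo mm [-0.4  0.  -0.1] F [-7.5 -5.9 32.3] open 0.0336 q [-0.34  0.74 -0.26  1.87  0.34  0.57 -2.07]
t 21.05 pos [0.5888 0.2828 0.0505] tool y deg -71.7 tilt [-0.    -0.003 -1.   ] togo mm [-0.5 -0.  -0. ] F [-7.5 -4.5 32.3] open 0.0341 q [-0.34  0.74 -0.26  1.87  0.34  0.57 -2.07]
105.17656199634075
```

View pics/final.png

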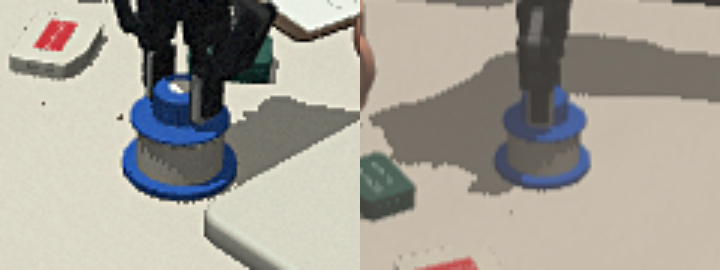

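The cap is flat on the keeper, right above the cutters, in both views. I'll ease the 32 N push and the side load slightly.

>>> apply_moves(
  series=[
    [[-1,0,-1],0,1],
    [[0,0,0],0,1],
    [[0,0,0],0,1],
    [[0,0,0],0,1],
  ],
)

```text
clock: 21.45
eef_pos: [0.5888, 0.2828, 0.0505]
tool_rot: [3.1, 0.499, 0.002]
contact_force: [-5.0, -3.1, 24.4]
opening: 0.0336
gripper_force: 104.1
```

```bash
python3 -c "
from cell import manip
print(manip.finish_job())"
```

```text
the job is handed in; nothing more can be done
None
```

Job handed in at 21.5 s: the small cutter and then the large one are on the keeper, and the cap has dropped past the catches onto the shoulder, still gripped and pushed down with about 24 N.

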